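Make up the waveguide kit in its latched case

TASK

Make up the waveguide kit: flip the case's toggle latch open, lift the lid over until it rests back against its stop, and lay pieces from the bench in the empty compartments until the case holds exactly one straight section, one right-angle bend and one tee, one piece to a compartment and each lying flat on the floor. One piece is already in the case, so do not add a second of its type, and leave the surplus pieces outside. Set the pieces down, do not drop or ram them, leave the lid standing open, and do not disturb the multimeter, the screwdriver or the bottle.

Things in the scene. Friction and masses are not known exactly. Their poses are not given: they have to be found in the camera images.
- case: Fixed aluminium case, 136 (x) by 306 (y) mm, walls 3 mm, rim 62 mm high (102 mm with the shut lid). Origin: centre of its underside on the bench; x from the front (latch, robot's side) to the hinge side, z up. Inside, three equal compartments along y, 130 (x) by 98 (y) mm, dividers 45 mm high; any piece fits any. One (any) already holds a piece of any type; two are empty.
- bay0 (a point): Middle of the floor of the compartment at the -y end of the case (axes as the case); the floor is 1.5 mm above the bench.
- bay1 (a point): Middle of the floor of the middle compartment.
- bay2 (a point): Middle of the floor of the compartment at the +y end.
- latch (a joint): Latch lever angle, rad: 0 closed, 2.2 open. Over-centre latch amid the lid's front; lever pivoted on the lid 14 mm before its face, its wire loop holds a keeper on the case: the lid cannot lift while it is closed. Closed, the lever stands up, leaning 0.70 rad outward (case -x); it opens outward and down. About 2 N at the tip start it; past 0.45 rad it springs fully open by itself.
- latch_tip (a point): Free end of the latch lever, 56 mm from the pivot: a flat bar 30 mm wide (case y), 8 mm thick. Closed, it is 50 mm in front of the lid's front face and 13 mm above the lid's top, so a finger fits behind it: the clear gap to the lid's face is 44 mm at the tip, 27 mm at 20 mm below it.
- latch_pivot (a point): Pivot axis of the latch lever (along the case's y), 10 mm above the case's rim while the lid is shut. With the lid upright, the opened latch's wire loop stands up to 55 mm beyond the lid's front edge, about 250 mm above the bench.
- lid (a joint): Lid angle, rad: 0 shut, 1.57 upright, 2.1 leaning back against its stop. The hinge runs along the top of the case's far (+x) wall; lifting the front opens it. Let go below about 1.25 rad it falls shut, beyond about 1.4 rad it sinks back, damped, in 2 to 4 s to its stop and stays there. The lid is 40 mm deep and weighs about 0.5 kg.
- lid_hinge (a point): Middle of the lid's hinge axis, which runs along the case's y at the rim's height (62 mm). The point turns with the lid.
- lid_handle (a point): Middle of the round bar of the bow handle on the lid: 13 mm thick, 110 mm long along the case's y, its axis 36 mm above the lid's top. With the lid shut it is 104 mm in front (-x) of the hinge axis and 76 mm above it. The point turns with the lid.
- straight_a_mid (a point): Straight waveguide section, 110 mm long, 0.2 kg: a brass tube 12.7 mm wide and 25.4 mm high as it lies, with a 41.4 mm square, 5 mm thick flange on each end. Point: its centre, 20.7 mm above its support; x along the tube, z up. Lies on the bench right of the case, any yaw.
- straight_b_mid (a point): A second piece, identical to straight_a_mid (same shape, point and axes). It is either the one in the case at the start, or lies on the bench just to the right or left of the case. Either of the two may be used.
- bend_a_mid (a point): Waveguide bend, L-shaped, 0.21 kg: two brass tubes 12.7 mm wide, 25.4 mm high, each ending in a 41.4 mm square, 5 mm thick flange, its face 58 mm from the corner. Point: middle of its 79 by 79 mm outline, 20.7 mm above its support. The tubes' middle lines meet at (-18.65, -18.65) mm in its frame; arms along +x and +y, z up. Lies on the bench right of the case, any yaw.
- bend_b_mid (a point): A second piece, identical to bend_a_mid (same shape, point and axes). It is either the one in the case at the start, or lies on the bench just to the right or left of the case. Either of the two may be used.
- tee_a_mid (a point): Waveguide tee, T-shaped, 0.3 kg: 110 mm run along x, branch along +y; brass tubes 12.7 mm wide, 25.4 mm high, a 41.4 mm square, 5 mm thick flange on all three ends, the branch's face 55 mm from the run's middle line. Point: middle of its 110 by 76 mm outline, 20.7 mm above its support; the run's line is at y = -17.15 mm, the branch's at x = 0. On the bench right of the case, any yaw.
- tee_b_mid (a point): A second piece, identical to tee_a_mid (same shape, point and axes). It is either the one in the case at the start, or lies on the bench just to the right or left of the case. Either of the two may be used.
- multimeter: Yellow hand multimeter, 175 by 85 by 36 mm, lying on the bench behind the case (bystander). Origin: centre of its underside.
- screwdriver: Screwdriver, 190 mm long, lying on the bench beyond the pieces, at the right (bystander). Its x is its length, the handle to -x.
- bottle: White bottle with a cap, 64 mm across and 150 mm high, standing on the bench beyond the pieces (bystander). Origin: centre of its underside.
Things that resemble listed ones, but are neither listed nor needed, are in the scene too. Leave any blue look-alike of the part that bears tee_a_mid alone.

How it is judged:
By the outcome, as a careful person would: the job done as asked, in the order asked, and still so for the second after the job is handed in, with the robot touching nothing.
It also fails if it takes over 72 s, if anything falls off the work surface, if the arm or the gripper's body presses on something with over 40 N, if the wrist force passes 120 N, or if a joint passes its speed limit or range.

ROBOT

A 6-joint arm with a two-finger parallel gripper is mounted at the origin on the work surface. World frame = base frame: x ahead of the robot, y to its left, z up, the work surface at z = 0. Lengths are in m, angles in rad, forces in N, time in s.
With the tool pointing down it reaches from about 0.375 to 0.9 m from the base axis. Payload 3.1 kg.
Tool frame: the origin (TCP) lies midway between the tips of the shut fingers; the grasp point (between the pads) lies 19 mm behind it; x points along the fingers, y is the direction in which the jaws open and shut, and the axes are right-handed (so a half turn about x gives the same grasp; the last joint's range is limited). The gripper opens to 87 mm and grips with 3 to 60 N. Pads are 19 mm wide; open, the fingers measure 117 mm over their backs; the gripper's body (75 mm by 190 mm) begins 51 mm behind the grasp point.
Start: joints at [1.079, 0.527, 1.433, -0, 1.181, -0.178], TCP at [0.193, 0.594, 0.223] pointing down, gripper open.
Joint ranges: [-3.08, 3.08], [-0.75, 2.2], [0.22, 2.44], [-1.43, 4.57], [0, 2.65], [-2.85, 2.85]. Speed limits (rad/s): [2.79, 2.79, 3.14, 3.14, 3.14, 3.14].

INTERFACE

Orientations are given as a unit quaternion [x, y, z, w].
In Python, from rig import get_obs, imaging, robot gives the robot as it stands.
- The arm moves only by the shell command python3 -m inch 'ROWS' [FORCE]. ROWS is JSON, a list of rows, each a list of 3 entries, a list of its own where there are three numbers: the finger opening in mm, from 0 to 87, then the shift along the tool's x, y, z in mm, then the turn, a rotation vector about the tool's x, y, z in degrees. In form: [[grip, [dx, dy, dz], [wx, wy, wz]], ...]. A call has 1 to 12 rows; each row shifts and turns the pose as measured when the row begins, along the tool's axes as they then stand; what a row does not reach is not made up. A row lasts 1/8 s, in which the tool goes at most 62.5 mm and 10.7 degrees, less where a joint would pass 70% of its speed; a pose out of reach is approached as far as the arm can. A call with a gripper value outside its range is refused whole. The fingers move at their own pace and stop on an object; FORCE is the grip in N (left out, the last holds). Time passes only in rows, so rows that do not move let the fingers close. It gives the time, the measured TCP pose, the force and the opening at its end, in the units of the state.
- get_obs(): the state, without advancing time (a new reading comes with each control period).
- imaging.camera(name): name is "scene" or "top" or "wrist"; returns the picture (384x512x3 uint8, red, green, blue); there is no depth.
- imaging.camera_params(name): a dict with "camera_matrix" (3x3 intrinsics, pixels), "xyz" and "rotation" of the camera in the world. Camera axes: x right, y down, z forward; pixel columns grow to the right and rows downward; lengths in m; the calibration is good to about 2 mm. A picture is of the moment at which its call begins: read the wrist's pose just before it. camera_params takes no time and is no camera call; for the wrist camera it gives the pose at the moment of the call.
- robot.hand_in(): hands the job in, once; it reports no verdict.
Trained networks look in the newest picture that a camera, given by its name, has taken for a name from the list of things; names that differ only in an ending like _2 or _b are one class to them, and where a whole thing is asked for, a point or a joint stands for the part that bears it (a point fixed in the world has none). Each returns a list of dicts, best first, with "confidence" (0 to 1); they miss things now and then, are a little off and sometimes report something else, mostly with a low value. They report only what shows in the picture. A call takes as long as a camera call. They do not tell look-alikes from the thing itself.
- imaging.cut_out(camera, target): "pixels" (384x512 bool, what is visible of it) and "box" ([centre column, centre row, width, height] in pixels, round what is visible of it).
- imaging.tip_of(camera, target): "pixel" ([column, row] in pixels: a listed point, or the origin of a listed thing).
The state is a dict: "time": time; "q": joint angles; "joint_velocities": joint speeds; "joint_torque": joint torques, N m; "position": TCP position; "tool_rot": TCP orientation; "ft_force": force on the tool from outside, world axes, zero at the start; "moment": the same for the moment, N m; "grip_width": finger opening in m.
Only numpy, scipy, OpenCV 4.12 (cv2) and the standard library are available. Lean on these libraries where they do the work, as an engineer would, in place of code of your own. Each camera call takes 0.05 s, during which the arm holds its last target. There are 200 camera calls.

## Working session

There is one attempt and no reset: what is moved stays moved. The work goes in short steps, Python scripts to look and compute and a shell command to move; the robot and the scene stay as the last step left them, time stands still between calls to the robot, and variables do not carry over. Pictures are saved under pics/ and viewed, about 8 in all and at most 12, crops included, and the job is handed in when it is done.

```bash
ls; mkdir -p pics
cat > h.py <<'E'
import numpy as np, cv2
from scipy.spatial.transform import Rotation as R
from rig import get_obs, imaging, robot
def cam(n):
    p=imaging.camera_params(n); K=np.array(p["camera_matrix"]); t=np.array(p["xyz"]); r=np.array(p["rotation"])
    if r.shape!=(3,3): r=R.from_quat(r).as_matrix()
    return K,t,r
def ray(c,px,z):
    K,t,r=c; d=r@np.linalg.solve(K,[px[0],px[1],1]); return t+d*(z-t[2])/d[2]
def proj(c,P):
    K,t,r=c; v=K@(r.T@(np.asarray(P)-t)); return v[:2]/v[2]
def save(n,im): cv2.imwrite("pics/"+n,cv2.cvtColor(im,cv2.COLOR_RGB2BGR))
E
python3 - <<'E'
from h import *
o=get_obs(); print(o)
for n in("top","scene"):
    im=imaging.camera(n); save(n+"0.png",im); c=cam(n); print(n,c[1],c[2].tolist(),c[0].tolist())
    for t in ["latch_tip","latch_pivot","lid_handle","lid_hinge","case","straight_a_mid","bend_a_mid","tee_a_mid","multimeter","bottle","screwdriver"]:
        print(t,[(np.round(d["pixel"]).tolist(),round(d["confidence"],2)) for d in imaging.tip_of(n,t)])
ims=[cv2.imread(f"pics/{n}0.png") for n in("top","scene")]
cv2.imwrite("pics/both.png",cv2.resize(np.vstack(ims),(512,768))[:,:])
E
```

```text
pics
{'time': 0.0, 'q': array([ 1.07846980e+00,  5.28467839e-01,  1.43388681e+00, -2.63655505e-05,
        1.18138890e+00, -1.78481858e-01]), 'joint_velocities': array([-1.60089329e-03,  7.82685920e-04,  3.01646770e-04,  2.93999159e-05,
        9.21840074e-04,  2.58926963e-04]), 'joint_torque': array([ 1.50021508e-03, -4.40059912e+01, -1.76595998e+01,  6.35538809e-02,
        5.82436868e-02, -1.68347729e-04]), 'position': array([0.19256903, 0.59383257, 0.22157553]), 'tool_rot': array([ 0.10978152,  0.69866083, -0.11122336,  0.6981765 ]), 'ft_force': array([-0.72760644,  0.0860557 , -0.1941984 ]), 'moment': array([-0.04962655,  0.00962588, -0.01154791]), 'grip_width': 0.086918656866948}
top [0.47631913 0.01590415 1.22159203] [[-0.00781651807490553, -0.9978177217021054, 0.06556444388847565], [-0.9999664961264316, 0.007640293303645177, -0.002938118932584756], [0.0024307755578031956, -0.06558521308537979, -0.9978440114340184]] [[387.50918585918674, 0.0, 257.0072564552971], [0.0, 387.50918585918674, 192.5599225752025], [0.0, 0.0, 1.0]]
latch_tip [([202.0, 230.0], 0.71)]
latch_pivot [([206
[... 537 characters left out ...]
448234335963095, -0.6399089927759206, -0.7683148635091477]] [[458.9624251762105, 0.0, 255.64028412553745], [0.0, 458.9624251762105, 192.9552838792961], [0.0, 0.0, 1.0]]
latch_tip [([310.0, 169.0], 0.52)]
latch_pivot [([311.0, 187.0], 0.66)]
lid_handle [([139.0, 181.0], 0.51)]
lid_hinge [([294.0, 222.0], 0.83), ([370.0, 226.0], 0.29)]
case [([296.0, 218.0], 0.71)]
straight_a_mid [([184.0, 169.0], 0.81)]
bend_a_mid [([173.0, 212.0], 0.83), ([278.0, 281.0], 0.37)]
tee_a_mid [([138.0, 176.0], 0.94), ([150.0, 142.0], 0.57), ([301.0, 182.0], 0.17)]
multimeter [([278.0, 277.0], 0.6), ([144.0, 241.0], 0.51)]
bottle [([219.0, 267.0], 0.77)]
screwdriver [([143.0, 242.0], 0.83), ([303.0, 182.0], 0.68)]
```

Run:
```python
import cv2,numpy as np
a=cv2.imread("pics/top0.png")[80:300,130:430];b=cv2.imread("pics/scene0.png")[100:320,100:400]
cv2.imwrite("pics/c0.png",np.vstack([cv2.resize(x,(800,587))[:, :] for x in(a,)]))
cv2.imwrite("pics/c1.png",cv2.resize(b,(800,587)))
```

```text
(no output)
```

View pics/c0.png

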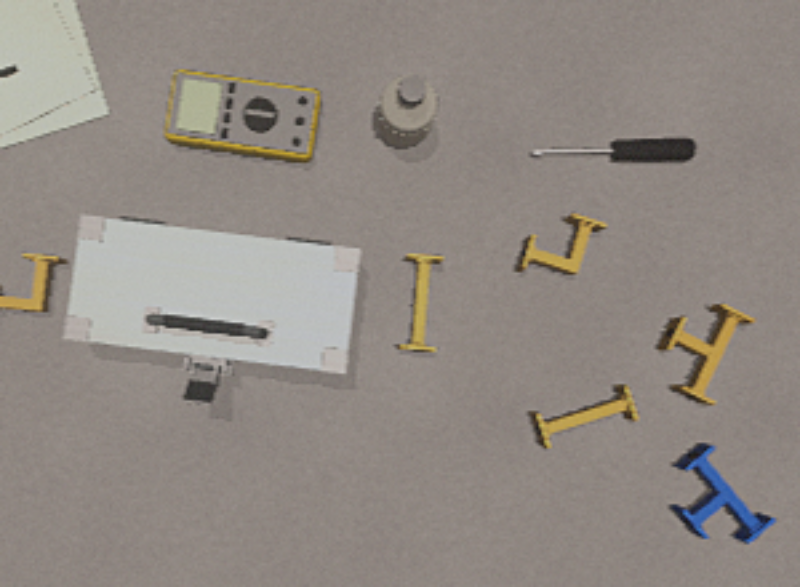

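View pics/c1.png

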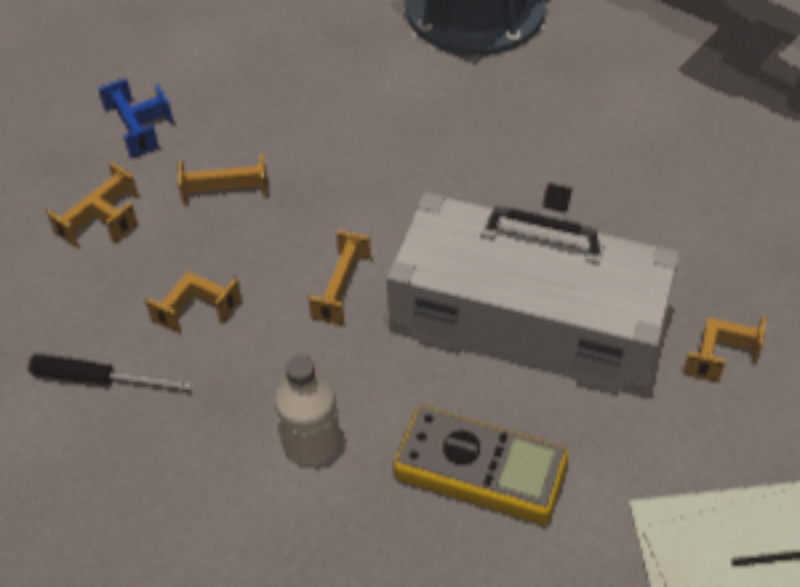

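The crops show brass pieces on the bench: two straights at top-view pixels (289,194) and (349,236), two bends at (341,173) and the left edge (~(141,186)), and one tee at (397,213). There is also a blue look-alike tee at (403,267), which I'll leave alone. So the case most likely holds the tee, and I need a straight and a bend. The case is shut and the latch is at about (206,225).

```bash
cat >> h.py <<'E'
def case_fit(c):
    from scipy.optimize import least_squares
    px=np.array([(80,215),(362,248),(346,374),(64,340)])/2.667+[130,80]
    # far-left(+x,+y), far-right(+x,-y), near-right, near-left
    loc=np.array([(68,153),(68,-153),(-68,-153),(-68,153)])/1000
    W=np.array([ray(c,p,.102)[:2] for p in px])
    f=lambda v:((R.from_euler('z',v[2]).as_matrix()[:2,:2]@loc.T).T+v[:2]-W).ravel()
    s=least_squares(f,[.48,.12,0]); return s.x,f(s.x)
def tool_target(pos,yaw_deg,tilt=0,base=0):
    """tool down; jaw axis(tool y) at world angle yaw_deg; tilt rad: body leans toward +direction of jaw-perp.. unused"""
    a=np.radians(yaw_deg); y=np.array([np.cos(a),np.sin(a),0]); x=np.array([0,0,-1.]); z=np.cross(x,y)
    return np.array(pos),np.c_[x,y,z]
def delta(pos,Rm):
    o=get_obs(); Rc=R.from_quat(o["tool_rot"]).as_matrix()
    d=Rc.T@(np.array(pos)-o["position"])*1000; w=R.from_matrix(Rc.T@Rm).as_rotvec(degrees=True)
    print("d mm",d.round(1),"w deg",w.round(1)); return d,w
E
python3 - <<'E'
from h import *
c=cam("top"); v,r=case_fit(c); print("case",v,np.degrees(v[2]),(r*1000).round(1))
M=R.from_euler('z',v[2]).as_matrix()
W=lambda p:M@(np.array(p)/1000)+[v[0],v[1],0]
for n,p,px in [("tip",(-118,0,115),(202,230)),("handle",(-36,0,138),(207,200)),("pivot",(-82,0,72),(206,217))]:
    print(n,W(p),proj(c,W(p)),"seen",px, "scene",proj(cam("scene"),W(p)))
for n,px in [("str1a",(424,260)),("str1b",(417,348)),("str2a",(541,428)),("str2b",(628,404)),("bendA f1",(526,254)),("bendA f2",(587,222)),("bend corner",(573,266)),("tee",(710,352)),("bottle",(405,135))]:
    print(n,ray(c,np.array(px)/2.667+[130,80],.035).round(3))
o=get_obs();print(R.from_quat(o["tool_rot"]).as_matrix().round(2).tolist())
# hover in front gap: finger centre 20 mm before lid face -> x=-90, high z
for z in (.19,.1):
  for yaw in(90,-90): delta(*tool_target(W((-91,0,z*1000)),np.degrees(v[2])+yaw))
E
```

```text
case [ 0.55768724  0.14913963 -0.12614994] -7.227859152888332 [-0.8 -1.8 -0.8  2.   1.1  0.5  0.5 -0.8]
tip [0.44062491 0.16398588 0.115     ] [204.06217854 231.0225918 ] seen (202, 230) scene [308.79959397 168.36875744]
handle [0.5219733 0.153669  0.138    ] [206.68422871 202.05798876] seen (207, 200) scene [302.97142936 182.22881335]
pivot [0.47633884 0.15945652 0.072     ] [207.5529464  218.40304292] seen (206, 217) scene [305.13877409 185.45041519]
str1a [ 0.6   -0.086  0.035]
str1b [ 0.499 -0.077  0.035]
str2a [ 0.406 -0.217  0.035]
str2b [ 0.433 -0.318  0.035]
bendA f1 [ 0.606 -0.204  0.035]
bendA f2 [ 0.643 -0.276  0.035]
bend corner [ 0.592 -0.258  0.035]
tee [ 0.491 -0.413  0.035]
bottle [ 0.746 -0.066  0.035]
[[0.0, 0.31, 0.95], [0.0, 0.95, -0.31], [-1.0, 0.0, 0.0]]
d mm [  32.6 -328.   395.1] w deg [-10.8   0.   -0. ]
d mm [  32.6 -328.   395.1] w deg [169.2  -0.   -0. ]
d mm [ 122.6 -328.   395.1] w deg [-10.8   0.   -0. ]
d mm [ 122.6 -328.   395.1] w deg [169.2  -0.   -0. ]
```

```bash
python3 -m inch '[[0,[0,0,0],[-10.7,0,0]],[0,[0,-39,33],[0,0,0]],[0,[0,-39,33],[0,0,0]],[0,[0,-39,33],[0,0,0]],[0,[0,-39,33],[0,0,0]],[0,[0,-39,33],[0,0,0]],[0,[0,-39,33],[0,0,0]],[0,[0,-39,33],[0,0,0]],[0,[0,-39,33],[0,0,0]],[0,[0,-39,33],[0,0,0]],[0,[0,-39,33],[0,0,0]],[0,[0,0,0],[0,0,0]]]' 20
python3 - <<'E'
from h import *
M=R.from_euler('z',-.12615).as_matrix()
W=lambda p:M@(np.array(p)/1000)+[.5577,.1491,0]
delta(*tool_target(W((-91,0,190)),82.8))
im=imaging.camera("wrist");c=cam("wrist")
for t in ["latch_tip","lid_handle","latch_pivot"]: print(t,[(np.round(d["pixel"]).tolist(),round(d["confidence"],2)) for d in imaging.tip_of("wrist",t)])
for p in [(-118,0,115),(-36,0,138),(-82,0,72)]: q=proj(c,W(p)); print(q); cv2.circle(im,tuple(int(x) for x in q),3,(255,0,0),-1)
save("w1.png",im)
E
```

```text
time: 2.7
position: [0.4863, 0.1575, 0.2242]
tool_rot: [0.044, 0.702, -0.039, 0.71]
ft_force: [0.3, 0.8, -0.4]
grip_width: 0.0005
d mm [ 34.    0.6 -19.5] w deg [ 0.5  0.6 -0.4]
latch_tip [([262.0, 140.0], 0.82)]
lid_handle [([262.0, 234.0], 0.77), ([78.0, 236.0], 0.66), ([259.0, 345.0], 0.55), ([260.0, 216.0], 0.19)]
latch_pivot [([259.0, 168.0], 0.93)]
[256.70910189 139.07960311]
[256.04164139 236.75235359]
[256.30799119 167.80421791]
```

View pics/w1.png

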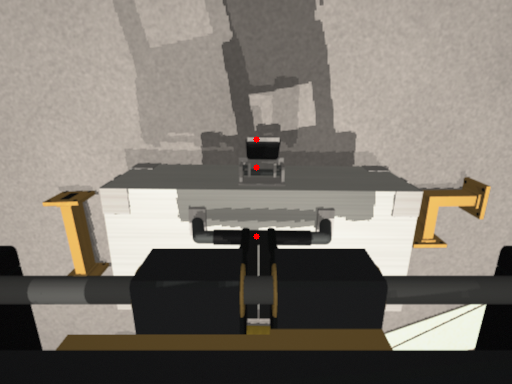

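The red predictions land on the latch tip (257,139), pivot (256,168) and handle (256,237) to within a few pixels. I'll lower the shut fingers into the gap behind the lever.

```bash
python3 -m inch '[[0,[10,0,-15],[0,0,0]],[0,[40,0,0],[0,0,0]],[0,[35,0,0],[0,0,0]],[0,[20,0,0],[0,0,0]],[0,[13,0,0],[0,0,0]],[0,[0,0,0],[0,0,0]]]'
python3 - <<'E'
from h import *
M=R.from_euler('z',-.12615).as_matrix()
o=get_obs();print((M.T@(o["position"]-[.5577,.1491,0])*1000).round(1),o["ft_force"])
E
```

```text
time: 3.65
position: [0.466, 0.1715, 0.1048]
tool_rot: [0.037, 0.702, -0.031, 0.711]
ft_force: [1.1, -1.7, 1.1]
grip_width: 0.0004
[-93.8  10.7 104.8] [ 1.13044897 -1.68880939  1.14192929]
```

```bash
python3 -m inch '[[0,[0,-9,0],[0,0,0]],[0,[5,0,-7],[0,0,0]],[0,[7,0,-7],[0,0,0]],[0,[7,0,-7],[0,0,0]],[0,[6,0,-7],[0,0,0]],[0,[0,0,-6],[0,0,0]],[0,[0,0,-4],[0,0,0]],[0,[0,0,0],[0,0,0]]]'
python3 - <<'E'
from h import *
M=R.from_euler('z',-.12615).as_matrix()
o=get_obs();print((M.T@(o["position"]-[.5577,.1491,0])*1000).round(1))
im=imaging.camera("wrist");save("w2.png",im)
for t in ["latch_tip","latch_pivot"]: print(t,[(np.round(d["pixel"]).tolist(),round(d["confidence"],2)) for d in imaging.tip_of("wrist",t)])
c=cam("wrist")
for th in (.7,2.9): print(th,proj(c,M@(np.array([-82-56*np.sin(th),0,72+56*np.cos(th)])/1000)+[.5577,.1491,0]))
E
```

```text
time: 4.65
position: [0.4243, 0.1665, 0.0791]
tool_rot: [0.037, 0.702, -0.031, 0.711]
ft_force: [-0.3, -0.0, 0.7]
grip_width: 0.0004
[-134.5    0.5   79.1]
latch_tip []
latch_pivot [([260.0, 316.0], 0.78)]
0.7 [255.74936559 306.97364079]
2.9 [254.71827704 250.08838   ]
```

View pics/w2.png

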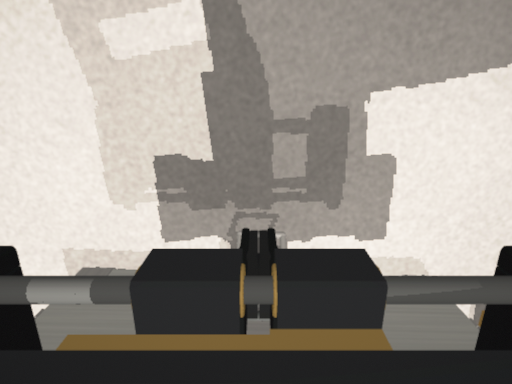

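The view ahead of the fingers is clear, with no lever standing at (256,307) and no contact force, so the latch seems to have opened. I'll rise and check it.

```bash
python3 -m inch '[[0,[-50,0,0],[0,0,0]],[0,[-50,0,0],[0,0,0]],[40,[-50,0,0],[0,0,0]],[40,[0,0,0],[0,0,0]]]'
python3 - <<'E'
from h import *
M=R.from_euler('z',-.12615).as_matrix();W=lambda p:M@(np.array(p)/1000)+[.5577,.1491,0]
o=get_obs();print((M.T@(o["position"]-[.5577,.1491,0])*1000).round(1),o["q"].round(2))
for n in("wrist",):
  im=imaging.camera(n);c=cam(n)
  for t in ["latch_tip","lid_handle"]: print(t,[(np.round(d["pixel"]).tolist(),round(d["confidence"],2)) for d in imaging.tip_of(n,t)])
  for th in (.7,2.9): print(th,proj(c,W((-82-56*np.sin(th),0,72+56*np.cos(th)))))
  print(proj(c,W((-36,0,138))))
  for s in(-7.2,172.8): delta(*tool_target(W((-36,0,170)),s))
E
```

```text
time: 5.3
position: [0.4251, 0.1651, 0.233]
tool_rot: [0.038, 0.701, -0.032, 0.711]
ft_force: [0.3, 0.6, -1.1]
grip_width: 0.0134
[-133.5   -0.8  233. ] [ 0.12  0.28  1.84  0.01  1.01 -1.36]
latch_tip []
lid_handle [([259.0, 290.0], 0.7)]
0.7 [257.47742782 202.7528138 ]
2.9 [256.4979541 193.1091148]
[255.32911844 291.35616887]
d mm [ 58.8  -1.5 101. ] w deg [91.6 -0.2 -0.4]
d mm [ 58.8  -1.5 101. ] w deg [-88.4   0.4  -0.2]
```

```bash
python3 -m inch '[[40,[0,0,0],[10.5,0,0]],[40,[0,0,0],[10.5,0,0]],[40,[0,0,0],[10.5,0,0]],[40,[0,0,0],[10.5,0,0]],[40,[0,0,0],[10.5,0,0]],[40,[0,0,0],[10.5,0,0]],[40,[0,0,0],[10.5,0,0]],[40,[0,0,0],[10.5,0,0]],[40,[0,40,0],[8,0,0]],[40,[0,50,0],[0,0,0]],[40,[0,0,0],[0,0,0]]]'
cat > st.py <<'E'
from h import *
M=R.from_euler('z',-.12615).as_matrix();W=lambda p:M@(np.array(p)/1000)+[.5577,.1491,0]
def C(): o=get_obs(); return (M.T@(o["position"]-[.5577,.1491,0])*1000).round(1)
E
python3 - <<'E'
from st import *
print(C(),get_obs()["q"].round(2)); im=imaging.camera("wrist");save("w3.png",im)
c=cam("wrist")
print([(np.round(d["pixel"]).tolist(),round(d["confidence"],2)) for d in imaging.tip_of("wrist","lid_handle")],proj(c,W((-36,0,138))))
im=imaging.camera("top"); save("top1.png",im[160:250,150:260])
print([(np.round(d["pixel"]).tolist(),round(d["confidence"],2)) for d in imaging.tip_of("top","latch_tip")])
delta(*tool_target(W((-36,0,119)),-7.2))
E
```

```text
time: 6.82
position: [0.4971, 0.1523, 0.2024]
tool_rot: [-0.528, -0.466, 0.554, -0.443]
ft_force: [-0.5, 0.6, -0.4]
grip_width: 0.0402
[-60.5  -4.5 202.4] [0.08 0.43 1.68 0.01 1.07 0.25]
[([294.0, 192.0], 0.69)] [298.41759387 199.36033045]
[([338.0, 171.0], 0.25)]
d mm [82.7 33.4 -6.2] w deg [-2.7  0.4  3. ]
```

View pics/w3.png

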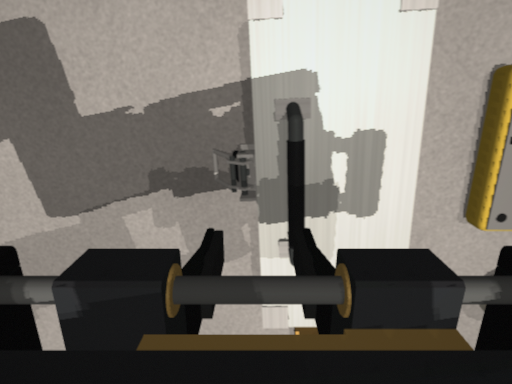

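The latch lever hangs open at (235,165), and its wire loop is off the keeper. The handle bar is at (295,195), 2–3 mm from where I predicted. Next I'll go down over it.

```bash
python3 -m inch '[[40,[0,31,-6],[-2.7,0,3]],[40,[0,0,0],[0,0,0]],[40,[35,0,0],[0,0,0]],[40,[30,0,0],[0,0,0]],[40,[18,0,0],[0,0,0]],[40,[0,0,0],[0,0,0]]]'
python3 - <<'E'
from st import *
print(C(),get_obs()["q"].round(2)); delta(*tool_target(W((-37,0,119)),-7.2))
E
```

```text
time: 7.78
position: [0.5257, 0.1545, 0.1182]
tool_rot: [0.529, 0.466, -0.529, 0.473]
ft_force: [-0.6, -0.5, 0.4]
grip_width: 0.0399
[-32.4   1.4 118.2] [ 0.09  0.57  1.72 -0.01  0.84  0.21]
d mm [-0.9 -4.6  1.3] w deg [ 0.4  0.4 -0.4]
```

```bash
cat >> st.py <<'E'
H=np.array([68,0,62.])
def lidpose(phi,th,g0=(-104,76),off=0):
    c,s=np.cos(phi),np.sin(phi); g=H+[g0[0]*c+g0[1]*s,off,-g0[0]*s+g0[1]*c]
    x=np.array([-np.sin(th),0,-np.cos(th)]); y=np.array([np.cos(th),0,-np.sin(th)]); z=np.cross(x,y)
    return g+19*x, np.c_[x,y,z]
def grasp():
    o=get_obs(); Rc=M.T@R.from_quat(o["tool_rot"]).as_matrix(); g=M.T@(o["position"]-[.5577,.1491,0])*1000-19*Rc[:,0]
    th=np.arctan2(-Rc[0,0],-Rc[2,0]); d=g-H; phi=np.arctan2(76,-104)-np.arctan2(d[2],d[0])
    return g,phi,th,np.hypot(d[0],d[2]),Rc
def plan(phi1,th1,n):
    g,phi,th,r,Rc=grasp(); print("g",g.round(1),"phi",phi.round(3),"th",th.round(3),"r",r.round(1),"F",get_obs()["ft_force"].round(1))
    P,Q=g+19*Rc[:,0],Rc
    for k in range(1,n+1):
        p,q=lidpose(phi+(phi1-phi)*k/n,th+(th1-th)*k/n,off=g[1])
        print((Q.T@(p-P)).round(1).tolist(),R.from_matrix(Q.T@q).as_rotvec(degrees=True).round(1).tolist()); P,Q=p,q
E
python3 -m inch '[[0,[0,-3,0],[0,0,0]],[0,[0,0,0],[0,0,0]],[0,[0,0,0],[0,0,0]],[0,[0,0,0],[0,0,0]]]' 20
python3 -c "
from st import *
plan(.5,.25,10)"
```

```text
time: 8.28
position: [0.5243, 0.1553, 0.1211]
tool_rot: [0.53, 0.465, -0.527, 0.474]
ft_force: [0.8, -0.8, -4.0]
grip_width: 0.0101
g [-34.2   2.1 140.1] phi 0.021 th -0.013 r 128.6 F [ 0.8 -0.8 -4. ]
[-4.9, 3.2, -0.0] [0.5, 0.3, -1.5]
[-4.7, 3.5, 0.0] [0.0, 0.0, -1.5]
[-4.6, 3.6, 0.0] [0.0, 0.0, -1.5]
[-4.5, 3.7, 0.0] [0.0, 0.0, -1.5]
[-4.4, 3.8, 0.0] [0.0, 0.0, -1.5]
[-4.3, 3.9, 0.0] [0.0, 0.0, -1.5]
[-4.2, 4.0, 0.0] [0.0, 0.0, -1.5]
[-4.1, 4.1, 0.0] [0.0, 0.0, -1.5]
[-4.0, 4.2, 0.0] [0.0, 0.0, -1.5]
[-3.9, 4.3, 0.0] [0.0, 0.0, -1.5]
```

```bash
python3 -m inch '[[0,[-6,3,0],[0,0,-1.5]],[0,[-6,3.5,0],[0,0,-1.5]],[0,[-6,3.5,0],[0,0,-1.5]],[0,[-6,3.5,0],[0,0,-1.5]],[0,[-5,4,0],[0,0,-1.5]],[0,[-5,4,0],[0,0,-1.5]],[0,[-5,4,0],[0,0,-1.5]],[0,[-5,4,0],[0,0,-1.5]]]' 25
python3 -c "
from st import *
print(get_obs()['grip_width'])
plan(.95,.45,10)"
```

```text
time: 9.28
position: [0.552, 0.1516, 0.1525]
tool_rot: [-0.474, -0.522, 0.579, -0.41]
ft_force: [-0.9, 1.2, -7.4]
grip_width: 0.0102
0.010244635409135488
g [ -1.8   1.9 171.1] phi 0.37 th 0.219 r 129.5 F [-0.9  1.2 -7.4]
[-4.7, 5.5, -0.1] [0.2, 0.4, -1.3]
[-4.9, 5.2, 0.0] [0.0, 0.0, -1.3]
[-4.8, 5.3, 0.0] [0.0, 0.0, -1.3]
[-4.5, 5.5, 0.0] [0.0, 0.0, -1.3]
[-4.3, 5.6, 0.0] [0.0, 0.0, -1.3]
[-4.1, 5.8, 0.0] [0.0, 0.0, -1.3]
[-3.9, 5.9, 0.0] [0.0, 0.0, -1.3]
[-3.7, 6.1, 0.0] [0.0, 0.0, -1.3]
[-3.5, 6.2, 0.0] [0.0, 0.0, -1.3]
[-3.2, 6.3, 0.0] [0.0, 0.0, -1.3]
```

```bash
python3 -m inch '[[0,[-5.5,5,0],[0,0,-1.5]],[0,[-5.5,5.5,0],[0,0,-1.5]],[0,[-5.5,5.5,0],[0,0,-1.5]],[0,[-5,5.5,0],[0,0,-1.5]],[0,[-5,5.5,0],[0,0,-1.5]],[0,[-4.5,6,0],[0,0,-1.5]],[0,[-4.5,6,0],[0,0,-1.5]],[0,[-4,6,0],[0,0,-1.5]],[0,[-4,6.5,0],[0,0,-1.5]],[0,[-4,6.5,0],[0,0,-1.5]]]'
python3 -c "
from st import *
print(get_obs()['grip_width'])
plan(1.4,.68,10)"
```

```text
time: 10.52
position: [0.5926, 0.1461, 0.1743]
tool_rot: [-0.373, -0.596, 0.643, -0.304]
ft_force: [-4.7, 0.8, 3.4]
grip_width: 0.0101
0.010102061655595154
g [ 45.2   1.7 190.3] phi 0.764 th 0.57 r 130.3 F [-4.7  0.8  3.4]
[-4.3, 7.0, -0.2] [0.0, 0.8, -0.6]
[-5.0, 6.3, 0.0] [0.0, 0.0, -0.6]
[-4.7, 6.5, 0.0] [0.0, 0.0, -0.6]
[-4.3, 6.7, 0.0] [0.0, 0.0, -0.6]
[-4.0, 7.0, 0.0] [0.0, 0.0, -0.6]
[-3.6, 7.2, 0.0] [0.0, 0.0, -0.6]
[-3.2, 7.3, 0.0] [0.0, 0.0, -0.6]
[-2.8, 7.5, 0.0] [0.0, 0.0, -0.6]
[-2.4, 7.6, 0.0] [0.0, 0.0, -0.6]
[-2.0, 7.7, 0.0] [0.0, 0.0, -0.6]
```

```bash
python3 -m inch '[[0,[-4.3,7,0],[0,0.8,-0.6]],[0,[-5,6.5,0],[0,0,-0.6]],[0,[-4.7,6.5,0],[0,0,-0.6]],[0,[-4.3,7,0],[0,0,-0.6]],[0,[-4,7,0],[0,0,-0.6]],[0,[-3.6,7,0],[0,0,-0.6]],[0,[-3.2,7.5,0],[0,0,-0.6]],[0,[-2.8,7.5,0],[0,0,-0.6]],[0,[-2.4,7.5,0],[0,0,-0.6]],[0,[-2,8,0],[0,0,-0.6]]]'
python3 -c "
from st import *
print(get_obs()['grip_width'],get_obs()['q'].round(2))
plan(1.53,.75,8)"
```

```text
time: 11.78
position: [0.6714, 0.1359, 0.1686]
tool_rot: [-0.34, -0.619, 0.658, -0.261]
ft_force: [-0.7, 0.0, 4.4]
grip_width: 0.0102
0.010188286500719727 [0.   1.01 0.73 0.09 2.08 0.14]
g [126.6   1.3 183.3] phi 1.39 th 0.691 r 134.7 F [-0.7  0.   4.4]
[5.2, 3.5, -0.1] [0.0, 0.2, -0.4]
[-0.5, 2.1, 0.0] [0.0, 0.0, -0.4]
[-0.5, 2.1, 0.0] [0.0, 0.0, -0.4]
[-0.5, 2.1, 0.0] [0.0, 0.0, -0.4]
[-0.4, 2.1, 0.0] [0.0, 0.0, -0.4]
[-0.4, 2.1, 0.0] [0.0, 0.0, -0.4]
[-0.4, 2.1, 0.0] [0.0, 0.0, -0.4]
[-0.4, 2.1, 0.0] [0.0, 0.0, -0.4]
```

```bash
python3 -m inch '[[0,[3,4,0],[0,0,-0.4]],[0,[1,4,0],[0,0,-0.4]],[0,[0,5,0],[0,0,-0.4]],[0,[0,5,0],[0,0,0]],[0,[0,5,0],[0,0,0]],[0,[0,0,0],[0,0,0]]]'
python3 -c "
from st import *
print(get_obs()['grip_width'],get_obs()['q'].round(2))
plan(1.6,.75,1)"
```

```text
time: 12.52
position: [0.696, 0.1326, 0.1523]
tool_rot: [-0.341, -0.62, 0.657, -0.261]
ft_force: [1.9, -0.2, 3.1]
grip_width: 0.01
0.00996077190450794 [-0.    1.07  0.64  0.09  2.12  0.14]
g [151.4   1.  167. ] phi 1.611 th 0.69 r 134.1 F [ 1.9 -0.2  3.1]
[5.3, -2.4, -0.0] [0.0, 0.0, -3.4]
```

```bash
python3 -m inch '[[60,[0,0,0],[0,0,0]],[60,[0,0,0],[0,0,0]],[60,[-20,0,0],[0,0,0]],[60,[-40,0,0],[0,0,0]],[60,[-50,0,0],[0,0,0]],[60,[-50,0,0],[0,0,0]],[60,[0,0,0],[0,0,5]],[60,[0,0,0],[0,0,10]],[60,[0,0,0],[0,0,10]],[60,[0,0,0],[0,0,10]]]'
python3 - <<'E'
from st import *
print(C(),get_obs()['q'].round(2)); im=imaging.camera("scene"); save("s2.png",cv2.resize(im[80:330,80:420],(680,500)))
E
```

```text
time: 13.78
position: [0.7555, 0.1131, 0.2607]
tool_rot: [-0.523, -0.478, 0.54, -0.454]
ft_force: [0.9, -0.5, -0.4]
grip_width: 0.0601
[200.7 -10.8 260.7] [-0.    0.72  0.94  0.01  1.52  0.13]
```

View pics/s2.png

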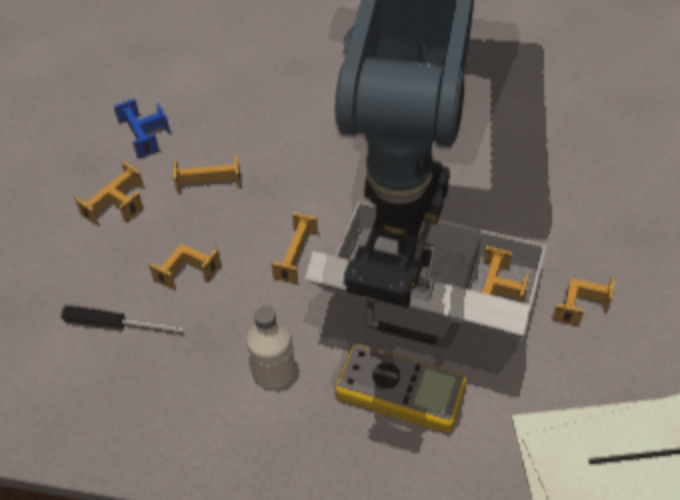

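The lid is past upright and resting back, the case holds a tee in bay2 at (500,272), and bays 0 and 1 are empty. I therefore need one straight and one bend. The near straight at (295,245) goes into bay0, which is almost parallel to it, and the bend at (185,263) goes into bay1.

```bash
cat >> st.py <<'E'
def go(pos,yaw,n):
    o=get_obs(); P=o["position"]; Q=R.from_quat(o["tool_rot"]); pt,Qt=tool_target(pos,yaw)
    w=(Q.inv()*R.from_matrix(Qt)).as_rotvec()
    for k in range(1,n+1):
        Qn=Q*R.from_rotvec(w/n); p=P+(np.array(pt)-P)/n
        print((Q.inv().apply(p-P)*1000).round(0).tolist(),np.degrees(w/n).round(1).tolist(),end=",\n" ); P,Q=p,Qn
E
python3 - <<'E'
from st import *
go([.53,-.08,.25],83,10)
E
```

```text
[2.0, -19.0, 22.0] [-9.0, -0.2, 0.2],
[2.0, -20.0, 17.0] [-9.0, -0.2, 0.2],
[1.0, -20.0, 12.0] [-9.0, -0.2, 0.2],
[1.0, -20.0, 8.0] [-9.0, -0.2, 0.2],
[1.0, -19.0, 4.0] [-9.0, -0.2, 0.2],
[1.0, -17.0, 1.0] [-9.0, -0.2, 0.2],
[1.0, -15.0, -1.0] [-9.0, -0.2, 0.2],
[1.0, -14.0, -3.0] [-9.0, -0.2, 0.2],
[1.0, -12.0, -5.0] [-9.0, -0.2, 0.2],
[0.0, -10.0, -6.0] [-9.0, -0.2, 0.2],
```

```bash
sed -i 's|p=P+(np.array(pt)-P)/n$|p=P+(np.array(pt)-P)/(n-k+1)|' st.py; python3 -m inch '[[60,[-2,-19,22],[-9,0,0]],[60,[-2,-22,19],[-9,0,0]],[60,[-2,-25,15],[-9,0,0]],[60,[-2,-27,11],[-9,0,0]],[60,[-2,-29,7],[-9,0,0]],[60,[-2,-30,2],[-9,0,0]],[60,[-2,-30,-2],[-9,0,0]],[60,[0,-29,-7],[-9,0,0]],[60,[0,-27,-11],[-9,0,0]],[60,[0,-25,-15],[-9,0,0]],[60,[0,0,0],[0,0,0]]]'
python3 - <<'E'
from st import *
o=get_obs();print(o["q"].round(2)); im=imaging.camera("wrist"); c=cam("wrist"); save("w4.png",im)
for t in("straight_a_mid","bend_a_mid"):
  for d in imaging.tip_of("wrist",t)[:2]: print(t,d["pixel"],d["confidence"].__round__(2),ray(c,d["pixel"],.0207).round(4))
for d in imaging.cut_out("wrist","straight_a_mid")[:2]:
    m=d["pixels"].astype(np.uint8); print(d["box"],cv2.minAreaRect(cv2.findNonZero(m)))
    # axis yaw from world-projected mask at mid height
    pts=np.array([ray(c,p[0],.03)[:2] for p in cv2.findNonZero(m)]).astype(np.float32); r=cv2.minAreaRect(pts*1000); print(r)
E
```

```text
time: 15.2
position: [0.5353, -0.0965, 0.3029]
tool_rot: [0.028, 0.716, -0.025, 0.697]
ft_force: [0.0, 0.4, -0.2]
grip_width: 0.0602
[-0.38  0.34  1.51 -0.    1.31 -1.88]
straight_a_mid [127.7, 86.7] 0.69 [ 0.425  -0.2631  0.0207]
bend_a_mid [163.2, 216.6] 0.92 [ 0.6145 -0.2452  0.0207]
[124.3, 86.8, 91.0, 64.7] ((122.39323425292969, 84.61170959472656), (38.065277099609375, 89.81998443603516), 66.9031753540039)
((423.2893981933594, -266.3403015136719), (45.81330490112305, 122.31026458740234), 16.943166732788086)
```

View pics/w4.png

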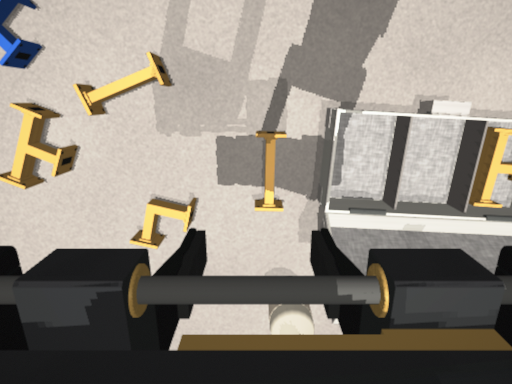

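Wrist view: the near straight's flanges are at (271,134) and (269,208). The bays are open, with the case's -y end wall at x≈333. The bend is at (165,217), and the bottle stands clear behind it.

Run:
```python
from st import *
c=cam("wrist"); a=ray(c,(271,134),.0405);b=ray(c,(268.5,208),.0405);m=ray(c,(269.5,172),.033);print(a,b,m,(a+b)/2,np.linalg.norm(a-b),np.degrees(np.arctan2(*(b-a)[1::-1])))
for p in [(-68,-153,62),(68,-153,62),(-66,-50.5,45),(-68,153,62)]: print(p,proj(c,W(p)))
go([*((a+b)/2)[:2],.13],np.degrees(np.arctan2(*(b-a)[1::-1]))+90,4)
```

```text
[ 0.50049954 -0.07298693  0.0405    ] [ 0.60534489 -0.08311405  0.0405    ] [ 0.55423825 -0.07812847  0.033     ] [ 0.55292222 -0.07805049  0.0405    ] 0.10533331041425825 -5.517144315645987
(-68, -153, 62) [333.20355705 107.18844785]
(68, -153, 62) [321.40049245 209.78857172]
(-66, -50.5, 45) [407.70358219 112.79045355]
(-68, 153, 62) [572.85599555 120.29824924]
[43.0, 4.0, 5.0] [0.3, -0.4, -0.1],
[43.0, 4.0, 5.0] [0.3, -0.4, -0.1],
[43.0, 4.0, 4.0] [0.3, -0.4, -0.1],
[43.0, 4.0, 4.0] [0.3, -0.4, -0.1],
```

```bash
python3 -m inch '[[45,[43,5,5],[0.3,0,0]],[45,[43,5,5],[0.3,0,0]],[45,[43,4,5],[0.3,0,0]],[45,[43,4,4],[0.3,0,0]],[45,[0,0,0],[0,0,0]]]'
python3 - <<'E'
from st import *
go([.553,-.078,.008],84.5,4)
E
```

```text
time: 16.02
position: [0.5591, -0.0738, 0.1263]
tool_rot: [0.034, 0.713, -0.031, 0.699]
ft_force: [-1.2, -0.6, 0.4]
grip_width: 0.0455
[30.0, -1.0, -1.0] [0.0, -0.3, -0.0],
[30.0, -1.0, -1.0] [0.0, -0.3, -0.0],
[30.0, -1.0, -1.0] [0.0, -0.3, -0.0],
[30.0, -1.0, -1.0] [0.0, -0.3, -0.0],
```

```bash
python3 -m inch '[[45,[0,-4,-6],[0,-1.2,0]],[45,[40,0,0],[0,0,0]],[45,[40,0,0],[0,0,0]],[45,[25,0,0],[0,0,0]],[45,[12,0,0],[0,0,0]],[45,[0,0,0],[0,0,0]]]'
python3 - <<'E'
from st import *
go([.553,-.078,.008],84.5,1)
E
```

```text
time: 16.77
position: [0.562, -0.0809, 0.0189]
tool_rot: [0.031, 0.697, -0.034, 0.715]
ft_force: [-0.3, 0.7, -0.1]
grip_width: 0.0447
[11.0, 2.0, -9.0] [0.2, 1.5, 0.2],
```

```bash
python3 -m inch '[[45,[4,2,-8],[0,0.8,0]],[45,[6,0,-1],[0,0.5,0]],[0,[2,0,0],[0,0,0]],[0,[0,0,0],[0,0,0]],[0,[0,0,0],[0,0,0]],[0,[0,0,0],[0,0,0]],[0,[0,0,0],[0,0,0]]]' 25
python3 - <<'E'
from st import *
o=get_obs();print(o["q"].round(2)); go([.553,-.078,.008],84.5,1)
E
```

```text
time: 17.65
position: [0.5552, -0.0788, 0.0095]
tool_rot: [0.031, 0.703, -0.034, 0.709]
ft_force: [0.3, 0.5, 0.0]
grip_width: 0.0124
[-0.34  0.77  1.74 -0.    0.62 -1.81]
[2.0, 1.0, -2.0] [0.2, 0.5, 0.3],
```

```bash
python3 -m inch '[[0,[-20,0,0],[0,0,0]],[0,[-40,0,0],[0,0,0]],[0,[-40,0,0],[0,0,0]],[0,[-35,0,0],[0,0,0]],[0,[0,0,0],[0,0,0]]]'
python3 - <<'E'
from st import *
print(W((2,-101,0)),get_obs()["grip_width"]); go([*W((2,-101,0))[:2],.125],82.8,4)
E
```

```text
time: 18.27
position: [0.5523, -0.0774, 0.1456]
tool_rot: [0.032, 0.706, -0.034, 0.707]
ft_force: [0.4, 0.5, -2.0]
grip_width: 0.0125
[0.54697672 0.04865095 0.        ] 0.012532454010831478
[5.0, 31.0, -4.0] [0.5, 0.0, 0.0],
[5.0, 31.0, -4.0] [0.5, 0.0, 0.0],
[5.0, 31.0, -5.0] [0.5, 0.0, 0.0],
[5.0, 31.0, -5.0] [0.5, 0.0, 0.0],
```

```bash
python3 -m inch '[[0,[0,31,-4],[0.5,0,0]],[0,[0,31,-4],[0.5,0,0]],[0,[0,31,-5],[0.5,0,0]],[0,[0,31,-5],[0.5,0,0]],[0,[0,0,0],[0,0,0]],[0,[0,0,0],[0,0,0]]]'
python3 - <<'E'
from st import *
print(C()); go([*W((2,-101,0))[:2],.085],82.8,2)
im=imaging.camera("wrist"); c=cam("wrist")
for p in [(-68,-153,62),(68,-153,62),(-68,153,62),(-65,-51,45),(65,-51,45)]:
  q=proj(c,W(p)); print(p,q); cv2.circle(im,tuple(int(x) for x in q),3,(255,0,0),-1)
save("w5.png",im)
E
```

```text
time: 19.02
position: [0.5412, 0.051, 0.136]
tool_rot: [0.045, 0.711, -0.047, 0.701]
ft_force: [0.2, 0.2, -2.2]
grip_width: 0.0126
[ -4.  -99.4 136. ]
[25.0, -1.0, 3.0] [-0.1, -0.4, 0.1],
[25.0, -1.0, 3.0] [-0.1, -0.4, 0.1],
(-68, -153, 62) [185.76316525 122.50432909]
(68, -153, 62) [197.01907003 281.71703085]
(-68, 153, 62) [597.27869318 120.30011479]
(-65, -51, 45) [318.11693364 124.01588367]
(65, -51, 45) [311.05374424 268.10235429]
```

View pics/w5.png

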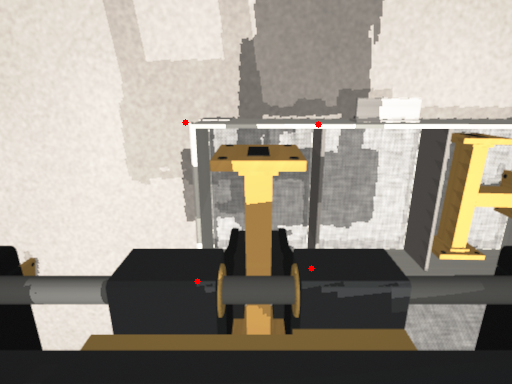

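The straight hangs inside bay0: the walls are at x≈195 and 317, and the flange spans 212–305. It is safe to lower it.

```bash
python3 -m inch '[[0,[10,-1,6],[0,-0.4,0]],[0,[35,0,0],[0,0,0]],[0,[35,0,1],[0,0,0]],[0,[20,0,1],[0,0,0]],[0,[0,0,0],[0,0,0]]]'
python3 - <<'E'
from st import *
print(C(),get_obs()["ft_force"].round(1)); go([*W((2,-100,0))[:2],.0115],82.8,1)
E
```

```text
time: 19.7
position: [0.5516, 0.0433, 0.0309]
tool_rot: [0.047, 0.706, -0.05, 0.704]
ft_force: [0.2, 0.6, -2.2]
grip_width: 0.0125
[   7.3 -105.8   30.9] [ 0.2  0.6 -2.2]
[19.0, 6.0, -5.0] [-0.7, -0.2, 0.2],
```

```bash
python3 -m inch '[[0,[5,5,-5],[-0.5,0,0]],[0,[7,0,0],[0,0,0]],[0,[5,0,0],[0,0,0]],[0,[1,0,0],[0,0,0]],[0,[0,0,0],[0,0,0]]]'
python3 - <<'E'
from st import *
print(C(),get_obs()["ft_force"].round(1)); go([*W((2,-100,0))[:2],.0110],82.8,1)
E
```

```text
time: 20.32
position: [0.5491, 0.0484, 0.0138]
tool_rot: [0.044, 0.705, -0.047, 0.706]
ft_force: [-0.2, 1.2, -0.6]
grip_width: 0.0123
[   4.2 -101.    13.8] [-0.2  1.2 -0.6]
[3.0, 1.0, -2.0] [-0.2, 0.1, 0.2],
```

```bash
python3 -m inch '[[0,[1.5,0,0],[0,0,0]],[0,[1,0,0],[0,0,0]],[0,[0,0,0],[0,0,0]]]'; python3 -m inch '[[35,[0,0,0],[0,0,0]],[35,[0,0,0],[0,0,0]],[35,[-20,0,0],[0,0,0]],[35,[-50,0,0],[0,0,0]],[35,[-50,0,0],[0,0,0]],[35,[-60,0,0],[0,0,0]],[35,[-60,0,0],[0,0,0]],[35,[0,0,0],[0,0,0]]]'
python3 - <<'E'
from st import *
print(get_obs()["q"].round(2))
im=imaging.camera("top"); save("top2.png",cv2.resize(im[100:270,130:430],(800,453)))
im=imaging.camera("wrist"); c=cam("wrist"); save("w6.png",im)
go([.61,-.245,.24],73,10)
E
```

```text
time: 20.7
position: [0.5496, 0.0484, 0.0116]
tool_rot: [0.044, 0.705, -0.047, 0.707]
ft_force: [0.3, 0.0, -1.9]
grip_width: 0.013
time: 21.7
position: [0.55, 0.0489, 0.2603]
tool_rot: [0.044, 0.703, -0.047, 0.708]
ft_force: [-0.5, -0.0, -1.8]
grip_width: 0.0352
[-0.11  0.38  1.58 -0.    1.18 -1.55]
[2.0, -28.0, 10.0] [1.0, -0.0, 0.0],
[2.0, -28.0, 11.0] [1.0, -0.0, 0.0],
[2.0, -28.0, 11.0] [1.0, -0.0, 0.0],
[2.0, -28.0, 12.0] [1.0, -0.0, 0.0],
[2.0, -28.0, 12.0] [1.0, -0.0, 0.0],
[2.0, -27.0, 12.0] [1.0, -0.0, 0.0],
[2.0, -27.0, 13.0] [1.0, -0.0, 0.0],
[2.0, -27.0, 13.0] [1.0, -0.0, 0.0],
[2.0, -27.0, 14.0] [1.0, -0.0, 0.0],
[2.0, -27.0, 14.0] [1.0, -0.0, 0.0],
```

```bash
python3 -m inch '[[35,[0,-28,10],[1,0,0]],[35,[0,-28,11],[1,0,0]],[35,[0,-28,11],[1,0,0]],[35,[0,-28,12],[1,0,0]],[35,[0,-28,12],[1,0,0]],[35,[0,-27,12],[1,0,0]],[35,[0,-27,13],[1,0,0]],[35,[0,-27,8],[1,0,0]],[35,[0,-20,0],[1,0,0]],[35,[0,0,0],[1,0,0]],[35,[0,0,0],[0,0,0]]]'
python3 - <<'E'
from st import *
o=get_obs();print(o["q"].round(2)); im=imaging.camera("wrist"); c=cam("wrist"); save("w7.png",cv2.resize(im,(800,600)))
for d in imaging.tip_of("wrist","bend_a_mid")[:2]: print(d["pixel"],d["confidence"].__round__(2),ray(c,d["pixel"],.0207).round(4))
E
```

```text
time: 23.18
position: [0.5725, -0.205, 0.2275]
tool_rot: [0.112, 0.718, -0.105, 0.679]
ft_force: [-1.0, 0.1, -1.6]
grip_width: 0.0351
[-0.52  0.52  1.43 -0.01  1.25 -1.78]
[240.6, 216.6] 0.81 [ 0.6173 -0.2418  0.0207]
[466.2, 85.6] 0.44 [0.5466 0.0525 0.0207]
```

View pics/w7.png

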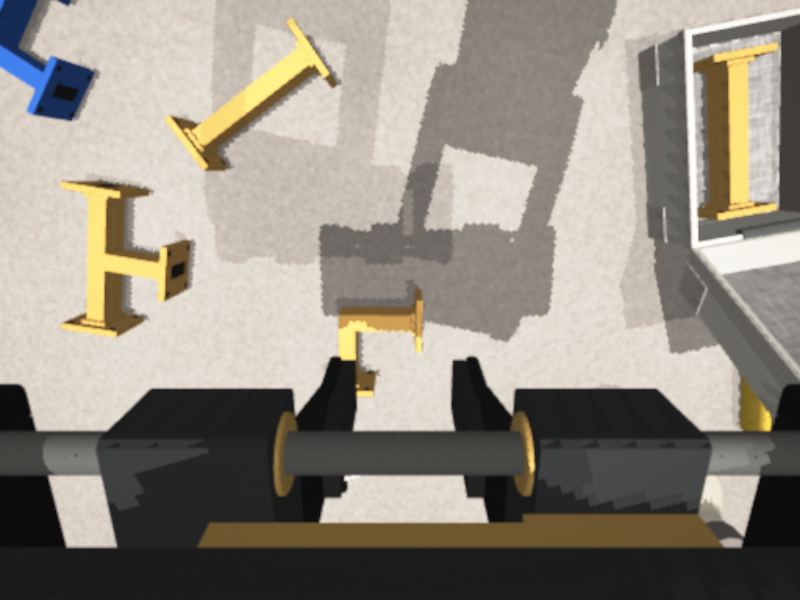

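The straight lies flat in bay0 at (738,130). The bend's corner is at (347,319), partly hidden by a finger, so I'll shift to see all of it and fit its outline.

```bash
python3 -c "
from st import *
go([.62,-.25,.29],75,3)"
```

```text
[-22.0, -10.0, 18.0] [-0.9, -1.1, -0.0],
[-21.0, -10.0, 19.0] [-0.9, -1.1, -0.0],
[-21.0, -10.0, 19.0] [-0.9, -1.1, -0.0],
```

```bash
python3 -m inch '[[35,[-22,-12,20],[0,-1,0]],[35,[-22,-12,20],[0,-1,0]],[35,[-22,-12,20],[0,-1,0]],[35,[0,0,0],[0,0,0]]]'
cat > fit.py <<'E'
from st import *
from scipy.optimize import minimize
def boxes(): # bend model mm
    k=-18.65; z=(-12.7,12.7); F=20.7
    return [((k-6.35,k-6.35,z[0]),(k+58,k+6.35,z[1])),((k-6.35,k-6.35,z[0]),(k+6.35,k+58,z[1])),((k+53,k-F,-F),(k+58,k+F,F)),((k-F,k+53,-F),(k+F,k+58,F))]
def mask(c,v,zc=20.7):
    m=np.zeros((384,512),np.uint8); q=R.from_euler('z',v[2]).as_matrix()
    for a,b in boxes():
        P=np.array([[x,y,z] for x in(a[0],b[0]) for y in(a[1],b[1]) for z in(a[2],b[2])])/1000
        p=np.array([proj(c,q@x+[v[0],v[1],zc/1000]) for x in P])
        cv2.fillConvexPoly(m,cv2.convexHull((p*16).round().astype(np.int32)),1,shift=4)
    return m>0
def fit(c,seen,v0):
    f=lambda v:1-(mask(c,v)&seen).sum()/(mask(c,v)|seen).sum()
    best=None
    for dy in (-.15,0,.15):
        s=minimize(f,np.add(v0,[0,0,dy]),method="Nelder-Mead",options=dict(initial_simplex=np.add(v0,[0,0,dy])+np.array([[0,0,0],[.01,0,0],[0,.01,0],[0,0,.15]]),maxiter=150))
        if best is None or s.fun<best.fun: best=s
    return best.x,1-best.fun
E
python3 - <<'E'
from fit import *
print(get_obs()["q"].round(2))
for n in("wrist","top"):
    im=imaging.camera(n);c=cam(n)
    ds=[d for d in imaging.cut_out(n,"bend_a_mid")]
    for d in ds:
        p=ray(c,d["box"][:2],.0207)
        if np.hypot(*(p[:2]-[.617,-.243]))<.04:
            v,i=fit(c,d["pixels"].astype(bool),[p[0],p[1],-.3]); print(n,v.round(4),np.degrees(v[2]).round(1),"IoU",i.round(3),d["box"])
            if n=="wrist":
                e=cv2.Canny(mask(c,v).astype(np.uint8)*255,50,100)>0; im[e]=(255,0,0); save("w8.png",im)
E
```

```text
time: 23.78
position: [0.6229, -0.2541, 0.2937]
tool_rot: [0.107, 0.7, -0.105, 0.698]
ft_force: [0.1, 0.4, -0.7]
grip_width: 0.035
[-0.55  0.53  1.21  0.    1.4  -1.82]
wrist [ 0.6161 -0.2426 -0.3267] -18.7 IoU 0.903 [265.4, 151.7, 56.1, 60.2]
top [ 0.6162 -0.2486 -0.3261] -18.7 IoU 0.74 [341.6, 170.9, 31.3, 20.9]
```

View pics/w8.png

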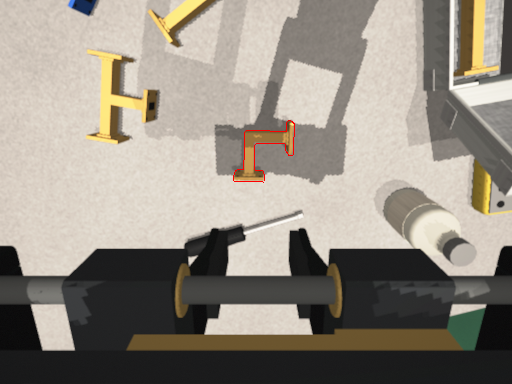

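The red model outline fits the bend on every side (corner about (247,137), flanges at (291,138) and (249,177)), with IoU 0.90. It lies at (0.616, -0.243) with yaw -18.7°.

```bash
python3 -c "
from st import *
q=R.from_euler('z',-18.7,degrees=True).as_matrix(); t=q@[.003,-.01865,0]+[.6161,-.2426,0]; print(t)
go([t[0],t[1],.1],71.3,4)"
```

```text
[ 0.6129622  -0.26122731  0.        ]
[48.0, -3.0, -0.0] [0.4, -0.2, -0.1],
[48.0, -3.0, -1.0] [0.4, -0.2, -0.1],
[48.0, -3.0, -1.0] [0.4, -0.2, -0.1],
[48.0, -3.0, -1.0] [0.4, -0.2, -0.1],
```

```bash
python3 -m inch '[[35,[48,-3,-1],[0.4,-0.2,0]],[35,[48,-3,-1],[0.4,-0.2,0]],[35,[48,-3,-1],[0.4,-0.2,0]],[35,[42,-2,-1],[0.4,-0.2,0]],[35,[0,0,0],[0,0,0]]]';python3 -c "
from st import *
go([.613,-.2612,.008],71.3,1)"
```

```text
time: 24.6
position: [0.6082, -0.2546, 0.0969]
tool_rot: [0.118, 0.699, -0.113, 0.697]
ft_force: [-0.4, -0.2, 0.9]
grip_width: 0.0349
[89.0, -5.0, 7.0] [-0.0, -0.2, -0.4],
```

```bash
python3 -m inch '[[35,[0,-5,7],[0,0,0]],[35,[38,-1,0],[0,0,0]],[35,[28,-1,0],[0,0,0]],[35,[12,0,0],[0,0,0]],[35,[0,0,0],[0,0,0]]]';python3 -c "
from st import *
go([.613,-.2612,.008],71.3,1)"
```

```text
time: 25.22
position: [0.6216, -0.2683, 0.0279]
tool_rot: [0.114, 0.692, -0.115, 0.703]
ft_force: [0.5, -0.5, 0.8]
grip_width: 0.0346
[20.0, 4.0, -11.0] [0.1, 0.9, -0.1],
```

```bash
python3 -m inch '[[35,[0,5,-10],[0,0.8,0]],[35,[10,0,-1],[0,0,0]],[35,[7,0,-1],[0,0,0]],[35,[3,0,0],[0,0,0]],[35,[0,0,0],[0,0,0]]]';python3 -c "
from st import *
go([.613,-.2612,.008],71.3,1)"
```

```text
time: 25.85
position: [0.6134, -0.2601, 0.0103]
tool_rot: [0.114, 0.695, -0.115, 0.7]
ft_force: [0.5, -0.1, 0.3]
grip_width: 0.035
[2.0, -1.0, -0.0] [0.1, 0.4, -0.0],
```

```bash
python3 -m inch '[[0,[2,-1,0],[0,0.4,0]],[0,[0,0,0],[0,0,0]],[0,[0,0,0],[0,0,0]],[0,[0,0,0],[0,0,0]],[0,[-20,0,0],[0,0,0]],[0,[-45,0,0],[0,0,0]],[0,[-45,0,0],[0,0,0]],[0,[-45,0,0],[0,0,0]],[0,[0,0,0],[0,0,0]]]' 35;python3 - <<'E'
from st import *
t=W((3,-18.65+3,0)); print(t,get_obs()["q"].round(2)); print("dest"); go([t[0],t[1],.16],82.8,9)
E
```

```text
time: 26.98
position: [0.6133, -0.2614, 0.1718]
tool_rot: [0.114, 0.697, -0.115, 0.698]
ft_force: [1.2, 0.2, -2.1]
grip_width: 0.0121
[0.55870715 0.13319691 0.        ] [-0.57  0.64  1.37 -0.    1.13 -1.82]
dest
[1.0, 40.0, -20.0] [-1.3, 0.0, 0.0],
[1.0, 40.0, -19.0] [-1.3, 0.0, 0.0],
[1.0, 40.0, -18.0] [-1.3, 0.0, 0.0],
[1.0, 41.0, -17.0] [-1.3, 0.0, 0.0],
[1.0, 41.0, -16.0] [-1.3, 0.0, 0.0],
[1.0, 42.0, -15.0] [-1.3, 0.0, 0.0],
[1.0, 42.0, -14.0] [-1.3, 0.0, 0.0],
[1.0, 42.0, -13.0] [-1.3, 0.0, 0.0],
[1.0, 42.0, -12.0] [-1.3, 0.0, 0.0],
```

```bash
python3 -m inch '[[0,[-5,38,-26],[-1.3,0,0]],[0,[-5,38,-26],[-1.3,0,0]],[0,[-4,40,-24],[-1.3,0,0]],[0,[-4,40,-22],[-1.3,0,0]],[0,[-2,42,-16],[-1.3,0,0]],[0,[-2,42,-12],[-1.3,0,0]],[0,[0,42,-10],[-1.3,0,0]],[0,[0,42,-8],[-1.3,0,0]],[0,[0,40,-6],[-1.3,0,0]],[0,[0,0,0],[0,0,0]]]';python3 - <<'E'
from st import *
t=W((3,-18.65+3,0)); print(C(),get_obs()["grip_width"]); go([t[0],t[1],.14],82.8,2)
E
```

```text
time: 28.22
position: [0.5401, 0.1432, 0.1893]
tool_rot: [0.041, 0.711, -0.041, 0.701]
ft_force: [0.0, 0.3, -2.0]
grip_width: 0.0123
[-16.7  -8.1 189.3] 0.012347716244208133
[25.0, -4.0, 10.0] [0.3, -0.4, 0.0],
[25.0, -4.0, 10.0] [0.3, -0.4, 0.0],
```

```bash
python3 -m inch '[[0,[25,-4,9],[0.3,-0.4,0]],[0,[20,-4,8],[0.3,-0.4,0]],[0,[0,0,0],[0,0,0]],[0,[0,0,0],[0,0,0]]]';python3 - <<'E'
from st import *
t=W((3,-18.65+3,0)); print(C(),get_obs()["grip_width"]); go([t[0],t[1],.14],82.8,1)
im=imaging.camera("wrist"); c=cam("wrist")
for p in [(-65,-49,45),(-65,49,45),(-68,-153,62),(-68,153,62)]:
  q=proj(c,W(p)); print(p,q); cv2.circle(im,tuple(int(x) for x in q),2,(255,0,0),-1)
save("w9.png",im)
E
```

```text
time: 28.72
position: [0.5535, 0.1313, 0.1424]
tool_rot: [0.044, 0.707, -0.046, 0.704]
ft_force: [0.1, 0.0, -1.7]
grip_width: 0.0125
[ -1.9 -18.2 142.4] 0.012491839920280839
[2.0, 3.0, 5.0] [-0.1, -0.2, 0.2],
(-65, -49, 45) [220.14865473 119.55863275]
(-65, 49, 45) [340.35152951 119.45659071]
(-68, -153, 62) [ 81.00410105 117.40261218]
(-68, 153, 62) [483.28376467 117.05175316]
```

View pics/w9.png

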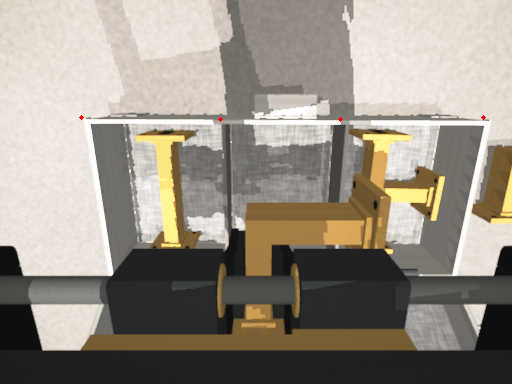

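Wrist view: the case corners are really at (88,121) and (487,121), against my predicted 81 and 483, so the case sits about 4 mm further toward +y. I'll shift bay1 by that amount. The straight and tee sit properly in their bays.

```bash
python3 -m inch '[[0,[5,6,4],[0,-0.2,0]],[0,[25,1,0],[0,0,0]],[0,[25,1,0],[0,0,0]],[0,[0,0,0],[0,0,0]]]';python3 - <<'E'
from st import *
t=W((3,-12.6,0)); print(C(),get_obs()["grip_width"]); go([t[0],t[1],.07],82.8,1)
E
```

```text
time: 29.28
position: [0.5615, 0.1399, 0.0889]
tool_rot: [0.044, 0.703, -0.045, 0.708]
ft_force: [0.2, 0.5, -1.4]
grip_width: 0.0124
[ 4.9 -8.6 88.9] 0.012426415229635656
[19.0, -4.0, -2.0] [-0.1, 0.4, 0.1],
```

```bash
python3 -m inch '[[0,[8,-3.5,-2],[0,0.4,0]],[0,[12,0,0],[0,0,0]],[0,[0,0,0],[0,0,0]]]';python3 - <<'E'
from st import *
t=W((3,-12.6,0)); print(C(),get_obs()["grip_width"]); go([t[0],t[1],.04],82.8,1)
E
```

```text
time: 29.65
position: [0.5608, 0.1368, 0.0698]
tool_rot: [0.044, 0.704, -0.045, 0.707]
ft_force: [0.1, 0.7, -1.5]
grip_width: 0.0125
[  4.6 -11.8  69.8] 0.012535666353554829
[30.0, -1.0, -2.0] [-0.0, 0.2, 0.0],
```

```bash
python3 -m inch '[[0,[15,-0.5,-2],[0,0.2,0]],[0,[15,0,0],[0,0,0]],[0,[12,0,0],[0,0,0]],[0,[0,0,0],[0,0,0]]]';python3 - <<'E'
from st import *
t=W((3,-12.6,0)); print(C(),get_obs()["grip_width"]); go([t[0],t[1],.011],82.8,1)
E
```

```text
time: 30.15
position: [0.5588, 0.1364, 0.0248]
tool_rot: [0.045, 0.706, -0.045, 0.706]
ft_force: [-1.5, 0.5, -1.7]
grip_width: 0.0125
[  2.7 -12.4  24.8] 0.012465117649717092
[14.0, -0.0, 0.0] [-0.0, -0.0, 0.0],
```

```bash
python3 -m inch '[[0,[6,0,0],[0,0,0]],[0,[4,0,0],[0,0,0]],[0,[1.5,0,0],[0,0,0]],[0,[0,0,0],[0,0,0]]]';python3 - <<'E'
from st import *
t=W((3,-12.6,0)); print(C(),get_obs()["grip_width"]); go([t[0],t[1],.010],82.8,1)
E
```

```text
time: 30.65
position: [0.5595, 0.1365, 0.013]
tool_rot: [0.045, 0.705, -0.045, 0.706]
ft_force: [-0.2, 0.5, -0.9]
grip_width: 0.0124
[  3.4 -12.3  13. ] 0.012385331784845306
[3.0, -0.0, -0.0] [-0.0, 0.1, 0.0],
```

```bash
python3 -m inch '[[0,[1.5,0,0],[0,0,0]],[0,[1,0,0],[0,0,0]],[0,[0,0,0],[0,0,0]]]'
```

```text
time: 31.02
position: [0.5599, 0.1366, 0.0109]
tool_rot: [0.045, 0.705, -0.045, 0.707]
ft_force: [0.2, 0.3, -1.8]
grip_width: 0.0126
```

```bash
python3 -m inch '[[0,[1.2,0,0],[0,0,0]],[0,[0.6,0,0],[0,0,0]],[0,[0,0,0],[0,0,0]]]'
```

```text
time: 31.4
position: [0.5601, 0.1366, 0.0097]
tool_rot: [0.045, 0.705, -0.045, 0.707]
ft_force: [0.8, 1.0, -1.0]
grip_width: 0.012
```

```bash
python3 -m inch '[[14,[0,0,0],[0,0,0]],[20,[0,0,0],[0,0,0]],[20,[0,0,0],[0,0,0]],[20,[-15,0,0],[0,0,0]],[20,[-30,0,0],[0,0,0]],[20,[-50,0,0],[0,0,0]],[20,[-60,0,0],[0,0,0]],[20,[-40,0,0],[0,0,0]],[20,[0,0,-50],[0,0,0]],[20,[0,0,-55],[0,0,0]],[20,[0,0,-50],[0,0,0]],[20,[0,0,0],[0,0,0]]]';python3 - <<'E'
from st import *
print(C()); a=imaging.camera("top")[90:280,130:430]; b=imaging.camera("scene")[80:330,90:420]
save("fin.png",np.vstack([cv2.resize(a,(560,355)),cv2.resize(b,(560,424))])[:, :] if 0 else np.hstack([cv2.resize(a,(400,253))[:, :],cv2.resize(b,(400,303))[:253]]))
w=imaging.camera("wrist"); A=cv2.resize(a,(360,228)); B=cv2.resize(b,(360,273)); 
L=np.vstack([A,B]); Wd=cv2.resize(w,(440,330)); canvas=np.zeros((501,800,3),np.uint8); canvas[:,:360]=L; canvas[:330,360:]=Wd; save("final.png",canvas)
E
```

```text
time: 32.9
position: [0.4032, 0.1564, 0.2177]
tool_rot: [0.046, 0.7, -0.044, 0.711]
ft_force: [1.9, 0.8, -0.3]
grip_width: 0.0199
[-154.2  -12.1  217.7]
```

View pics/final.png

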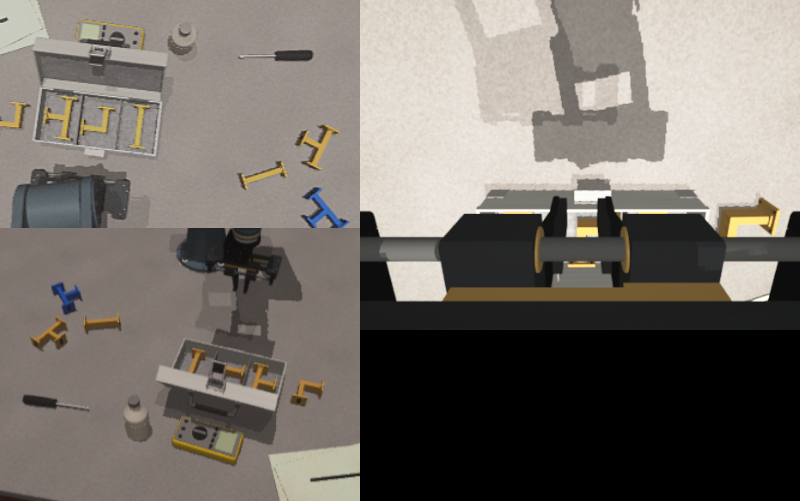

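```bash
python3 - <<'E'
from fit import *
import fit
im=imaging.camera("top"); c=cam("top")
m0=fit.mask; fit.mask=lambda c,v,zc=22.2:m0(c,v,zc)
for d in imaging.cut_out("top","bend_a_mid"):
    p=ray(c,d["box"][:2],.022); print("bend",d["box"],p.round(3),[x.round(3) for x in fit.fit(c,d["pixels"].astype(bool),[p[0],p[1],-.126])], "bay1",W((0,4,0)).round(3))
for t in("multimeter","bottle","screwdriver"): print(t,[(np.round(d["pixel"]).tolist(),round(d["confidence"],2)) for d in imaging.tip_of("top",t)])
E
python3 -c "
from rig import robot
print(robot.hand_in())"
```

```text
bend [211.9, 187.9, 32.3, 22.7] [0.571 0.152 0.022] [array([ 0.561,  0.152, -0.149]), np.float64(0.748)] bay1 [0.558 0.153 0.   ]
multimeter [([221.0, 127.0], 0.92)]
bottle [([281.0, 127.0], 0.69)]
screwdriver [([356.0, 136.0], 0.84), ([249.0, 192.0], 0.68)]
the job is handed in; nothing more can be done
None
```

I handed the kit in at about 33 s of robot time, and my last checks found nothing wrong. No verdict comes back, so these rest on the camera images and the force readings.

**What I did:** I flipped the latch open and lifted the lid by its handle past upright, and it sank back to its stop. The case already held a tee in bay2. I laid the near straight in bay0 and the right-hand bend in bay1, lowering each to the floor before opening the fingers. The spare straight, bend and tee and the blue look-alike stayed on the bench.

**Last checks:**
- **Lid and pieces:** The final top and scene pictures show the lid standing open and one straight, one bend and one tee in separate bays.
- **Bend position:** An outline fit puts the bend within 3 mm of the middle of bay1. The top camera is coarse, and the fit overlap was only 0.75. I judged that the pieces lie flat from the pictures and the lowering height, without a separate measurement.
- **Bystanders:** The multimeter and bottle were found within 4 px (about 1 cm) of where they started. That is about the detector's own scatter, and I saw no contact. The screwdriver had no reliable starting detection to compare with, but it lies in the same place in the pictures.

**What disagreed:**
- **Case position:** My first estimate of the case was about 4 mm off in y. I corrected for it before placing the bend; the straight went in on the old estimate and has ample clearance.
- **Force at set-down:** The readings are noisy by about 1 N, so they showed floor contact only weakly, most of all for the bend.

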